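Find the rattling tin at the jeweller's bench and hold it out

ROBOT

A 6-joint arm with a two-finger parallel gripper is mounted at the origin on the work surface. World frame = base frame: x ahead of the robot, y to its left, z up, the work surface at z = 0. Lengths are in m, angles in rad, forces in N, time in s.
With the tool pointing down it reaches from about 0.35 to 0.725 m from the base axis. Payload 4.3 kg.
Tool frame: the origin (TCP) lies at the very end of the fingers, on their centre line; the grasp point (between the pads) lies 19 mm behind it; z points along the fingers, y is the direction in which the jaws open and shut (so a half turn about z gives the same grasp; the last joint's range is limited). The gripper opens to 85 mm and grips with 20 to 120 N. Pads are 22 mm wide; open, the fingers measure 114 mm over their backs; the gripper's body (76 mm by 85 mm) begins 54 mm behind the grasp point. The pads swing forward as they close: fully open they stand 13 mm farther back than shut.
Start: joints at [1.174, 0.377, 0.081, 1.274, 0, 1.46], TCP at [0.163, 0.552, 0.231] pointing down, gripper open.
Joint ranges: [-2.72, 2.72], [-0.84, 1.66], [-1.02, 1.22], [-1.77, 2.12], [-1.37, 1.28], [-3.14, 3.14]. Speed limits (rad/s): [2.57, 2.57, 3.14, 3.14, 3.14, 3.14].

INTERFACE

Orientations are given as a unit quaternion [w, x, y, z].
In Python, from workcell import arm gives the robot as it stands. The module is installed in compiled form; this text tells all that it offers.
- The arm moves only by the tool play_rows, never from a script. Its argument "motion" is a list of rows, each a list of 3 entries, a list of its own where there are three numbers: the turn, a rotation vector about the world's x, y, z in degrees, then the shift along the world's x, y, z in m, then the closure in counts, from 0 (fully open) to 255 (shut). In form: [[[wx, wy, wz], [x, y, z], fingers], ...]. A call has exactly 10 rows; each row is the pose to reach, as a shift and turn from the pose commanded when the call began; what a row does not reach only later rows make up. A row lasts 1/10 s, in which the tool goes at most 50 mm and 8.59 degrees, less where a joint would pass 70% of its speed; a pose out of reach is approached as far as the arm can. A call with a gripper value outside its range is refused whole. The fingers move at their own pace and stop on an object; the grip force is fixed at half the most. Time passes only in rows, so rows that repeat a pose let the fingers close, or fill a call up. It gives the time, the measured TCP pose, the force and the opening at its end, in the units of the state.
- arm.observe(): the state, without advancing time (a new reading comes with each control period).
- arm.get_image(name): name is "scene" or "side" or "wrist"; returns the picture (420x560x3 uint8, red, green, blue); there is no depth.
- arm.camera_model(name): a dict with "fx", "fy", "cx", "cy" (pixels), "cam_to_world" (4x4, takes a point from camera to world coordinates). Camera axes: x right, y down, z forward; pixel columns grow to the right and rows downward; lengths in m; the calibration is good to about 2 mm. A picture is of the moment at which its call begins: read the wrist's pose just before it. camera_model takes no time and is no camera call; for the wrist camera it gives the pose at the moment of the call.
- arm.sign_off(): hands the job in, once; it reports no verdict.
The state is a dict: "time_s": time; "q": joint angles; "qd": joint speeds; "tau": joint torques, N m; "position": TCP position; "orientation": TCP orientation; "ft_force": force on the tool from outside, world axes, zero at the start; "torque": the same for the moment, N m; "width": finger opening in m.
Only numpy, scipy, OpenCV 4.12 (cv2) and the standard library are available. Lean on these libraries where they do the work, as an engineer would, in place of code of your own. Each camera call takes 0.05 s, during which the arm holds its last target. There are 200 camera calls.

TASK

First clear the leather pad: put the wooden sanding block into the chest's open drawer and push the drawer fully shut. Then lift and shake the three sealed tins until one rattles in the gripper, leaving the silent ones standing on the bench and the bottle, the steel block and the caliper where they are. Hold the rattling tin out level over the middle of the leather pad, about 10 cm above it, and finish while still holding it there, without putting it down or letting go.

Things in the scene. Friction and masses are not known exactly. Their poses are not given: they have to be found in the camera images.
- tin_a: one of three identical sealed plain aluminium tins, 110 (x) x 52 (y) x 44 (z) mm, lid seam 30 mm up; 0.15 to 0.6 kg, at random, so weight does not tell. Origin: centre of the underside, z up, x along its length. In one tin, a different one each time, a steel ball (32 mm, 0.135 kg) is loose; nothing moves in the other two
- tin_b: another of the three tins, alike in every way seen: see tin_a
- tin_c: another of the three tins, alike in every way seen: see tin_a
- tin_a_mid (a point): middle of the inside of tin_a, 22 mm above its underside; axes as the tin's. In the tin with the ball, the ball can roll 35 mm either way from here along x and 6 mm along y: shaken or tipped lengthwise (15 degrees is plenty) it runs from end to end, knocks on the end walls and moves its weight by up to 70 mm, some 0.09 N m between the two ends; levelled again gently it stays near that end
- tin_b_mid (a point): middle of the inside of tin_b: see tin_a_mid
- tin_c_mid (a point): middle of the inside of tin_c: see tin_a_mid
- block: wooden sanding block with a dark abrasive sole, lying on the leather pad, 80 (x) x 36 (y) x 28 (z) mm, 0.09 kg. Origin: centre of the underside; x along its length
- pad: dark brown leather pad fixed to the bench, 100 (x) x 140 (y) mm, 3 mm thick; the place to hold the tin out. Origin: centre of its underside, on the bench top
- chest: low wooden one-drawer chest, fixed to the bench, 240 deep (x) x 220 wide (y) x 85 mm high. Origin: centre of its footprint; its own -x side is the front, towards which the drawer comes out. Its closed carcass begins 105 mm in front of the origin; in front of that the open drawer can be reached from above
- chest_drawer0 (a joint): how far the drawer is pulled out along the chest's -x, m: 0 fully shut (a stop), at most 0.166; it starts 0.11 to 0.14 open, slides with 1 N of friction (4 N s/m of damping) and stays where it is left
- drawer_floor (a point): middle of the drawer's inner floor, about 22 mm above the bench; axes as the chest's. Inside the drawer is 195 (x) x 178 (y) mm, side walls 41 mm high above the floor; the front panel is 15 mm thick, its outer face 118.5 mm in front (-x) of this point, its top edge about 73 mm above the bench
- chest_drawer0_handle (a point): middle of the brass bar handle, 110 mm long across the front (y) and 11 mm thick, 35 mm out from the panel and 47 mm above the bench
- flux_bottle: bystander: small amber bottle, 48 mm across, 100 mm tall. Origin: centre of the underside
- bench_block: bystander: square steel bench block, 64 x 64 x 22 mm. Origin: centre of the underside
- caliper: bystander: caliper lying flat, 200 mm long (y), 11 mm high. Origin: middle of its bar, underside

How it is judged:
On the way, in this order (a step that is already met when the one before it is completed fails the run):
1. the sanding block is inside the drawer and the drawer is fully shut (x of block in the frame of drawer_floor between -0.1 and 0.1 m and y of block in the frame of drawer_floor between -0.1 and 0.1 m and z of block in the frame of drawer_floor between -0.01 and 0.03 m and value of joint chest_drawer0 below 0.006 m), for 0.2 s.
2. the tin with the loose ball is off the bench and its ball has run at least 15 mm from the middle (it rattles in the gripper) (((height (world z) of tin_a above 0.015 m and distance between loose_ball_c0 and tin_a_mid between 0.015 and 0.05 m) or (height (world z) of tin_b above 0.015 m and distance between loose_ball_c0 and tin_b_mid between 0.015 and 0.05 m) or (height (world z) of tin_c above 0.015 m and distance between loose_ball_c0 and tin_c_mid between 0.015 and 0.05 m))).
At the end, for the whole second after the job is handed in: Block in the drawer, drawer shut within 6 mm; the tin with the loose ball held by the fingers, still, level within 0.2 rad, underside 60 to 200 mm above the bench, its middle within 50 mm of the pad's middle seen from above; the other two tins upright on the bench, untouched (all of step 1 and ((distance between loose_ball_c0 and tin_a_mid below 0.05 m and height (world z) of tin_a between 0.06 and 0.2 m and horizontal distance between tin_a and pad below 0.05 m and angle between tin_a's own z axis and vertical below 0.2 rad and linear speed of tin_a below 0.03 m/s and contact force between tin_a and the fingers above 2 N and height (world z) of each of tin_b, tin_c below 0.012 m and angle between each of tin_b, tin_c's own z axis and vertical below 0.1 rad and contact force between each of tin_b, tin_c and tin_a below 0.1 N and contact force between each of tin_b, tin_c and the fingers below 0.1 N) or (distance between loose_ball_c0 and tin_b_mid below 0.05 m and height (world z) of tin_b between 0.06 and 0.2 m and horizontal distance between tin_b and pad below 0.05 m and angle between tin_b's own z axis and vertical below 0.2 rad and linear speed of tin_b below 0.03 m/s and contact force between tin_b and the fingers above 2 N and height (world z) of each of tin_a, tin_c below 0.012 m and angle between each of tin_a, tin_c's own z axis and vertical below 0.1 rad and contact force between each of tin_a, tin_c and tin_b below 0.1 N and contact force between each of tin_a, tin_c and the fingers below 0.1 N) or (distance between loose_ball_c0 and tin_c_mid below 0.05 m and height (world z) of tin_c between 0.06 and 0.2 m and horizontal distance between tin_c and pad below 0.05 m and angle between tin_c's own z axis and vertical below 0.2 rad and linear speed of tin_c below 0.03 m/s and contact force between tin_c and the fingers above 2 N and height (world z) of each of tin_a, tin_b below 0.012 m and angle between each of tin_a, tin_b's own z axis and vertical below 0.1 rad and contact force between each of tin_a, tin_b and tin_c below 0.1 N and contact force between each of tin_a, tin_b and the fingers below 0.1 N))); the arm keeps its last pose, push and grip.
It fails at once if a bystander (bottle, bench block, caliper) is pushed more than 30 mm or the bottle tipped over (distance of any of flux_bottle, bench_block, caliper from where it was at the start of the episode above 0.03 m or angle between flux_bottle's own z axis and vertical above 0.6 rad).
It also fails if it takes over 72 s, if anything falls off the work surface, if the arm or the gripper's body presses on something with over 40 N, if the wrist force passes 120 N, or if a joint passes its speed limit or range.

## Working session

There is one attempt and no reset: what is moved stays moved. The work goes in short steps, Python scripts to look and compute and a tool call to move; the robot and the scene stay as the last step left them, time stands still between calls to the robot, and variables do not carry over. Pictures are saved under pics/ and viewed, about 8 in all and at most 12, crops included, and the job is handed in when it is done.

Besides the shell and the picture viewer there is one more tool, called after "Call:" by a JSON object that holds its "op" and its "data". play_rows: Moves the arm, as the interface text tells. Its arguments: {"type":"object","properties":{"motion":{"type":"array","items":{"type":"array"}}},"required":["motion"]}

```bash
mkdir -p pics; cat > h.py <<'E'
import numpy as np, cv2
from workcell import arm
def save(n,f):
    im=arm.get_image(n); cv2.imwrite('pics/'+f,im[:,:,::-1]); return im
def ray(m,u,v,z):
    T=np.array(m['cam_to_world']); d=T[:3,:3]@np.array([(u-m['cx'])/m['fx'],(v-m['cy'])/m['fy'],1]); o=T[:3,3]
    return o+d*(z-o[2])/d[2]
E
python3 - <<'E'
from h import *
import json
s=arm.observe(); print({k:np.round(v,3).tolist() for k,v in s.items()})
a=save('scene','s0.png'); b=save('side','d0.png')
for n in('scene','side','wrist'):
    m=arm.camera_model(n); print(n,m['fx'],m['cx'],m['cy'],np.round(m['cam_to_world'],3).tolist())
E
```

```text
{'time_s': 0.0, 'q': [1.174, 0.378, 0.08, 1.274, 0.0, 1.461], 'qd': [-0.001, -0.0, -0.0, -0.001, -0.001, 0.0], 'tau': [-0.001, -46.361, 26.987, 0.021, -0.0, 0.0], 'position': [0.162, 0.551, 0.23], 'orientation': [-0.0, 0.143, 0.99, -0.001], 'ft_force': [0.544, 0.337, -0.163], 'torque': [0.02, 0.012, -0.024], 'width': 0.085}
scene 512.2367551964624 280.35158511009763 219.97493377031694 [[0.834, 0.429, -0.345, 1.112], [0.551, -0.644, 0.531, -0.8], [0.006, -0.633, -0.774, 1.175], [0.0, 0.0, 0.0, 1.0]]
side 457.6009795197516 280.16705327884995 208.4731293465751 [[0.994, -0.092, 0.065, 0.538], [-0.11, -0.686, 0.719, -0.895], [-0.022, -0.722, -0.692, 0.878], [0.0, 0.0, 0.0, 1.0]]
wrist 363.2408445197187 276.67090235623357 215.6111764124402 [[0.283, 0.911, 0.3, 0.087], [0.959, -0.268, -0.091, 0.573], [-0.003, 0.313, -0.95, 0.373], [0.0, 0.0, 0.0, 1.0]]
```

View pics/s0.png

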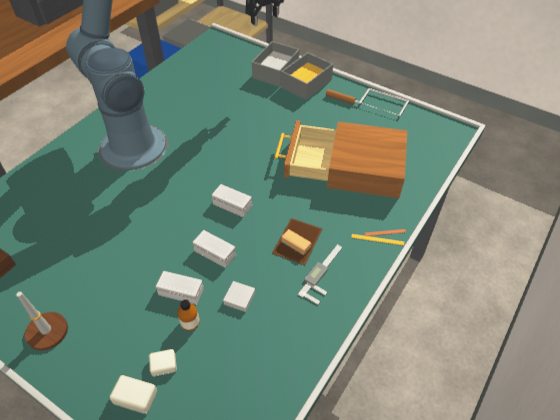

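View pics/d0.png

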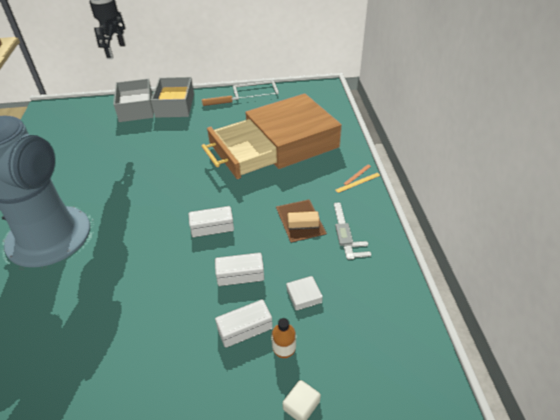

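Scene view: tins at px (232,200), (214,248) and (180,288); block on pad (298,241); drawer front about (294,150) with its handle at (281,147); bottle (188,315); steel block (239,296); caliper (320,272). The side view agrees.

```bash
cat > m.py <<'E'
from h import *
def rects(n,f,lo,hi,z,win,amin=60):
    im=cv2.imread('pics/'+f); m=arm.camera_model(n)
    x0,y0,x1,y1=win
    hsv=cv2.cvtColor(im,cv2.COLOR_BGR2HSV); k=cv2.inRange(hsv,lo,hi)
    w=np.zeros_like(k); w[y0:y1,x0:x1]=255; k&=w
    for c in cv2.findContours(k,cv2.RETR_EXTERNAL,cv2.CHAIN_APPROX_NONE)[0]:
        if cv2.contourArea(c)<amin: continue
        p=np.array([ray(m,u,v,z)[:2] for u,v in c[:,0]],np.float32)
        (cx,cy),(a,b),t=cv2.minAreaRect(p*1000)
        if a<b: a,b,t=b,a,t+90
        print(n,'px',c[:,0].mean(0).round(),'ctr',round(cx,1),round(cy,1),'size',round(a),round(b),'ang',round((t+90)%180-90,1))
if __name__=='__main__':
    for n,f,w in(('scene','s0.png',(150,180,260,310)),('side','d0.png',(180,195,325,350))):
        for v in (150,190,205,215): print('V',v); rects(n,f,(0,0,v),(179,60,255),0.044,w)
    for n,f,w in(('scene','s0.png',(265,215,335,265)),('side','d0.png',(270,195,335,245))):
        print('block'); rects(n,f,(8,60,170),(30,200,255),0.031,w)
        print('pad'); rects(n,f,(0,60,20),(30,255,255),0.003,w)
    a=cv2.imread('pics/s0.png')[95:280,200:430]; b=cv2.imread('pics/d0.png')[90:275,180:410]
    cv2.imwrite('pics/c.png',np.hstack([cv2.resize(a,None,fx=1.7,fy=3,interpolation=2) if 0 else cv2.resize(a,(400,322)),cv2.resize(b,(400,322))]))
E
python3 m.py
```

```text
V 150
scene px [239. 294.] ctr 653.7 -285.8 size 65 64 ang -77.4
scene px [181. 288.] ctr 512.7 -352.8 size 121 73 ang 18.2
scene px [214. 249.] ctr 508.4 -205.2 size 125 74 ang 2.5
scene px [232. 201.] ctr 442.1 -36.9 size 126 78 ang 5.1
V 190
scene px [239. 294.] ctr 653.7 -285.2 size 62 61 ang -77.4
scene px [179. 283.] ctr 506.4 -344.3 size 112 51 ang 18.0
scene px [214. 244.] ctr 501.5 -196.0 size 109 51 ang 1.5
scene px [232. 196.] ctr 434.6 -25.6 size 109 51 ang 5.2
V 205
scene px [239. 294.] ctr 653.8 -285.1 size 61 59 ang 13.2
scene px [179. 283.] ctr 504.6 -345.0 size 108 49 ang 18.0
scene px [213. 244.] ctr 501.2 -196.0 size 108 50 ang 1.4
scene px [231. 196.] ctr 434.3 -25.5 size 108 49 ang 4.8
V 215
scene px [239. 294.] ctr 654.2 -284.8 size 60 58 ang 13.2
scene px [179. 283.] ctr 505.1 -345.0 size 106 47 ang 18.0
scene px [214. 244.] ctr 501.6 -196.4 size 107 48 ang 1.1
scene px [231. 196.] ctr 434.5 -26.1 size 107 48 ang 5.2
V 150
side px [284. 346.] ctr 579.7 -423.2 size 44 18 ang -7.1
side px [244. 323.] ctr 504.3 -359.1 size 113 77 ang 17.8
side px [304. 292.] ctr 6
[... 399 characters left out ...]
 318.] ctr 501.6 -348.2 size 108 49 ang 18.0
side px [304. 290.] ctr 639.2 -294.3 size 60 60 ang 12.8
side px [238. 263.] ctr 498.7 -200.0 size 107 50 ang 1.3
side px [210. 216.] ctr 432.3 -30.4 size 108 50 ang 5.2
V 215
side px [242. 318.] ctr 501.3 -348.4 size 106 48 ang 18.2
side px [304. 290.] ctr 639.6 -294.1 size 60 59 ang 12.3
side px [238. 263.] ctr 498.4 -199.8 size 106 48 ang 1.4
side px [210. 216.] ctr 431.8 -29.9 size 106 48 ang 4.9
block
scene px [296. 240.] ctr 676.6 -48.7 size 80 37 ang -4.0
pad
scene px [297. 241.] ctr 671.1 -31.1 size 141 100 ang -80.3
block
side px [303. 219.] ctr 672.4 -60.8 size 80 54 ang -3.5
pad
side px [300. 220.] ctr 669.9 -35.5 size 139 102 ang -80.2
```

View pics/c.png

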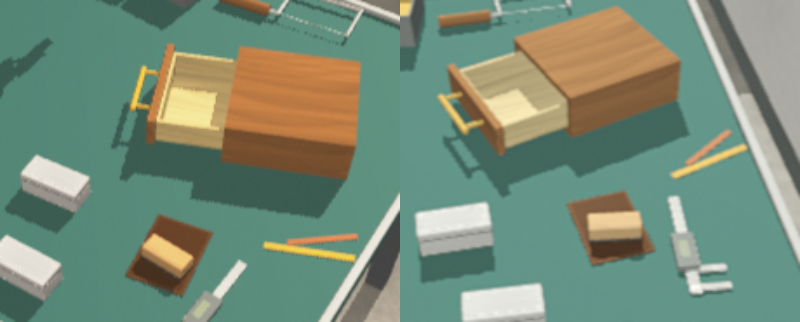

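```bash
python3 - <<'E'
from h import *
from m import rects
for n,f,w in(('scene','s0.png',(270,125,293,165)),('side','d0.png',(198,138,232,170))):
    rects(n,f,(15,150,120),(32,255,255),0.05,w,15)
S=arm.camera_model('scene');D=arm.camera_model('side')
A=lambda u,v:(200+u/1.739,95+v/1.739); B=lambda u,v:(180+(u-400)/1.739,90+v/1.739)
for nm,a,b,z in (('chest front far',(240,46),(515,42),.085),('chest front near',(222,128),(568,97),.085),('chest back far',(360,61),(616,9),.085),('back near',(350,145),(679,62),.085),('panel far',(170,45),(452,66),.073),('panel near',(152,141),(503,152),.073)):
    print(nm,ray(S,*A(*a),z).round(3)[:2],ray(D,*B(*b),z).round(3)[:2])
E
```

```text
scene px [281. 146.] ctr 446.6 237.5 size 116 36 ang -66.8
chest front far [0.553 0.401] [0.552 0.377]
chest front near [0.634 0.194] [0.631 0.193]
chest back far [0.759 0.487] [0.753 0.466]
back near [0.835 0.279] [0.836 0.269]
panel far [0.435 0.342] [0.435 0.333]
panel near [0.545 0.11 ] [0.515 0.079]
```

Call:
{"op": "play_rows", "data": {"motion": [[[0,0,6],[0.031,-0.037,-0.005],0],[[0,0,12.7],[0.062,-0.074,-0.01],0],[[0,0,12.7],[0.093,-0.111,-0.015],0],[[0,0,12.7],[0.124,-0.148,-0.02],0],[[0,0,12.7],[0.155,-0.185,-0.025],0],[[0,0,12.7],[0.186,-0.222,-0.03],0],[[0,0,12.7],[0.217,-0.259,-0.035],0],[[0,0,12.7],[0.248,-0.296,-0.04],0],[[0,0,12.7],[0.279,-0.333,-0.045],0],[[0,0,12.7],[0.31,-0.37,-0.05],0]]}}

```text
time_s: 1.1
position: [0.4733, 0.1797, 0.1809]
orientation: [-0.0, 0.033, 0.999, 0.0]
ft_force: [1.0, 1.2, -0.2]
width: 0.0853
```

Call:
{"op": "play_rows", "data": {"motion": [[[0,0,0],[0.033,-0.038,0],0],[[0,0,0],[0.066,-0.077,0],0],[[0,0,0],[0.1,-0.116,-0.005],0],[[0,0,0],[0.134,-0.154,-0.01],0],[[0,0,0],[0.168,-0.193,-0.015],0],[[0,0,0],[0.19,-0.22,-0.02],0],[[0,0,0],[0.201,-0.232,-0.03],0],[[0,0,0],[0.201,-0.232,-0.03],0],[[0,0,0],[0.201,-0.232,-0.03],0],[[0,0,0],[0.201,-0.232,-0.03],0]]}}

```text
time_s: 2.1
position: [0.6728, -0.0489, 0.1517]
orientation: [-0.0, 0.032, 0.999, 0.0]
ft_force: [0.9, -0.6, 1.2]
width: 0.0854
```

```bash
python3 - <<'E'
from h import *
from m import rects
s=arm.observe(); print({k:np.round(s[k],3).tolist() for k in('time_s','q','position','orientation','ft_force')})
save('wrist','w1.png')
rects('wrist','w1.png',(8,60,150),(30,200,255),0.031,(0,0,560,420),300)
E
```

```text
{'time_s': 2.1, 'q': [-0.167, 0.615, 0.258, 1.214, 0.0, -0.103], 'position': [0.673, -0.049, 0.152], 'orientation': [-0.0, 0.032, 0.999, 0.0], 'ft_force': [0.871, -0.602, 1.163]}
wrist px [277. 206.] ctr 675.7 -49.5 size 82 36 ang -3.4
```

View pics/w1.png

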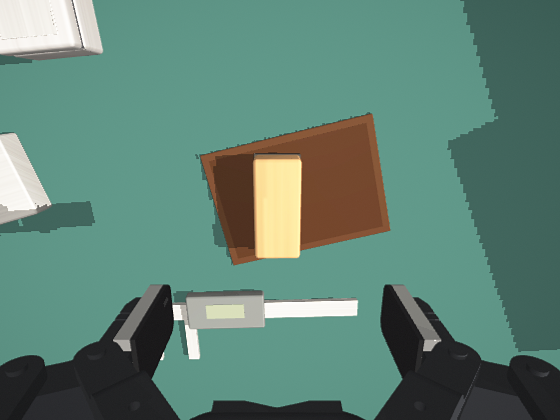

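Wrist view: the block (px 277,206) is centred between the jaws at (0.676,-0.049). The caliper (row ~305) clears the fingers.

Call:
{"op": "play_rows", "data": {"motion": [[[0,0,0],[0.002,0,-0.04],0],[[0,0,0],[0.002,0,-0.08],0],[[0,0,0],[0.002,0,-0.115],0],[[0,0,0],[0.002,0,-0.135],0],[[0,0,0],[0.002,0,-0.145],0],[[0,0,0],[0.002,0,-0.145],160],[[0,0,0],[0.002,0,-0.145],255],[[0,0,0],[0.002,0,-0.145],255],[[0,0,0],[0.002,0,-0.145],255],[[0,0,0],[0.002,0,-0.145],255]]}}

```text
time_s: 3.15
position: [0.6775, -0.0507, 0.0086]
orientation: [0.002, 0.033, 0.999, -0.0]
ft_force: [0.1, 0.1, 6.4]
width: 0.0348
```

Call:
{"op": "play_rows", "data": {"motion": [[[0,0,0],[0,0,0.04],255],[[0,0,0],[0,0,0.085],255],[[0,0,0],[0,0.01,0.13],255],[[0,0,5],[-0.01,0.05,0.15],255],[[0,0,10],[-0.03,0.095,0.16],255],[[0,0,15],[-0.05,0.14,0.16],255],[[0,0,20],[-0.07,0.185,0.16],255],[[0,0,24],[-0.09,0.23,0.16],255],[[0,0,26],[-0.115,0.275,0.16],255],[[0,0,26],[-0.138,0.318,0.16],255]]}}

```text
time_s: 4.15
position: [0.5366, 0.2689, 0.1667]
orientation: [0.0, -0.193, 0.981, 0.0]
ft_force: [1.0, 0.8, -1.2]
width: 0.0348
```

Call:
{"op": "play_rows", "data": {"motion": [[[0,0,0],[0,0.007,0],255],[[0,0,0],[0,0.007,0],255],[[0,0,0],[0,0.007,0],255],[[0,0,0],[0,0.007,0],255],[[0,0,0],[0,0.007,0],255],[[0,0,0],[0,0.007,0],255],[[0,0,0],[0,0.007,0],255],[[0,0,0],[0,0.007,0],255],[[0,0,0],[0,0.007,0],255],[[0,0,0],[0,0.007,0],255]]}}

```text
time_s: 5.15
position: [0.5378, 0.2743, 0.1663]
orientation: [0.0, -0.193, 0.981, 0.0]
ft_force: [-1.2, -0.1, -1.6]
width: 0.0351
```

```bash
python3 - <<'E'
from h import *
s=arm.observe(); print({k:np.round(s[k],3).tolist() for k in('time_s','position','orientation','ft_force','width')})
a=save('wrist','w2a.png'); b=save('side','w2b.png')
cv2.imwrite('pics/w2.png',np.hstack([a[:,:,::-1][:,:],cv2.resize(b[60:260,160:360],(420,420))[:,:240,::-1]]))
E
```

```text
{'time_s': 5.15, 'position': [0.538, 0.274, 0.166], 'orientation': [0.0, -0.193, 0.981, 0.0], 'ft_force': [-1.222, -0.118, -1.557], 'width': 0.035}
```

View pics/w2.png

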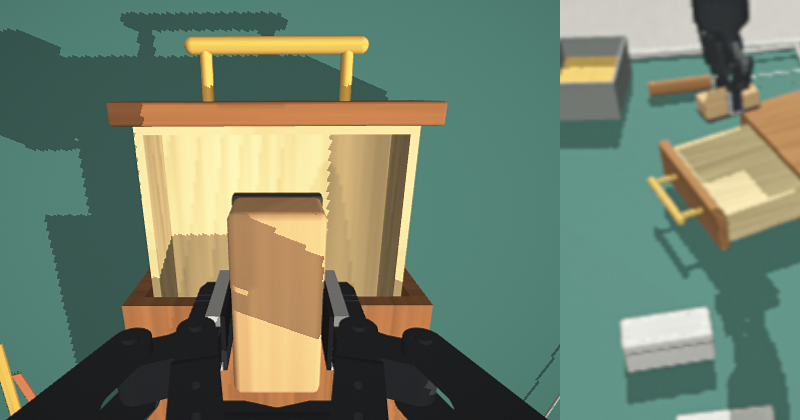

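Wrist view: the block is held straight, the handle bar is at (278,45), the panel top at rows 102–125, and the chest front edge at row ~303.

```bash
python3 - <<'E'
from h import *
m=arm.camera_model('wrist'); p=np.array(arm.observe()['position'])[:2]
t=np.radians(22.5);u=np.array([np.cos(t),np.sin(t)]);v=np.array([-u[1],u[0]])
for nm,a,z in(('bar',(278,45),.05),('barL',(188,45),.05),('barR',(366,45),.05),('panel out L',(108,102),.073),('panel out R',(446,102),.073),('panel in',(278,125),.073),('chestL',(124,303),.085),('chestR',(432,303),.085),('blk',(278,207),.15)):
    w=ray(m,*a,z)[:2]; print(nm,w.round(4),'rel tcp',((w-p)@u).round(4),((w-p)@v).round(4))
E
```

```text
bar [0.4355 0.2317] rel tcp -0.1108 -0.0003
barL [0.4577 0.1776] rel tcp -0.111 -0.0588
barR [0.4138 0.2847] rel tcp -0.1106 0.0569
panel out L [0.5079 0.1474] rel tcp -0.0762 -0.1059
panel out R [0.4284 0.3414] rel tcp -0.0754 0.1038
panel in [0.4807 0.2503] rel tcp -0.0619 -0.0005
chestL [0.6342 0.1959] rel tcp 0.059 -0.1095
chestR [0.5517 0.3968] rel tcp 0.0597 0.1078
blk [0.5093 0.2618] rel tcp -0.0311 -0.0007
```

Call:
{"op": "play_rows", "data": {"motion": [[[0,0,0],[0,0,-0.04],255],[[0,0,0],[0,0,-0.08],255],[[0,0,0],[0,0,-0.11],255],[[0,0,0],[0,0,-0.125],255],[[0,0,0],[0,0,-0.134],255],[[0,0,0],[0,0,-0.134],255],[[0,0,0],[0,0,-0.134],100],[[0,0,0],[0,0,-0.134],0],[[0,0,0],[0,0,-0.134],0],[[0,0,0],[0,0,-0.134],0]]}}

```text
time_s: 6.25
position: [0.5385, 0.2747, 0.0333]
orientation: [0.001, -0.193, 0.981, 0.0]
ft_force: [0.0, 0.4, 0.4]
width: 0.0852
```

Call:
{"op": "play_rows", "data": {"motion": [[[0,0,0],[0,0,0.03],0],[[0,0,0],[0,0,0.07],0],[[0,0,0],[0,0,0.1],255],[[0,0,0],[-0.03,-0.0124,0.11],255],[[0,0,0],[-0.07,-0.029,0.11],255],[[0,0,0],[-0.11,-0.0455,0.11],255],[[0,0,0],[-0.1386,-0.0574,0.1],255],[[0,0,0],[-0.1386,-0.0574,0.06],255],[[0,0,0],[-0.1386,-0.0574,0.02],255],[[0,0,0],[-0.1386,-0.0574,-0.002],255]]}}

```text
time_s: 7.25
position: [0.3976, 0.2163, 0.0286]
orientation: [-0.001, -0.193, 0.981, -0.0]
ft_force: [-1.0, -0.4, -0.7]
width: 0.0002
```

```bash
python3 - <<'E'
from h import *
s=arm.observe(); print({k:np.round(s[k],3).tolist() for k in('time_s','position','orientation','ft_force','width')})
a=save('scene','w3a.png'); b=save('side','w3b.png')
cv2.imwrite('pics/w3.png',np.hstack([cv2.resize(x,(400,400))[:,:,::-1] for x in (a[80:230,230:380],b[80:230,180:330])]))
E
```

```text
{'time_s': 7.25, 'position': [0.398, 0.216, 0.029], 'orientation': [-0.001, -0.193, 0.981, -0.0], 'ft_force': [-1.035, -0.38, -0.693], 'width': 0.0}
```

View pics/w3.png

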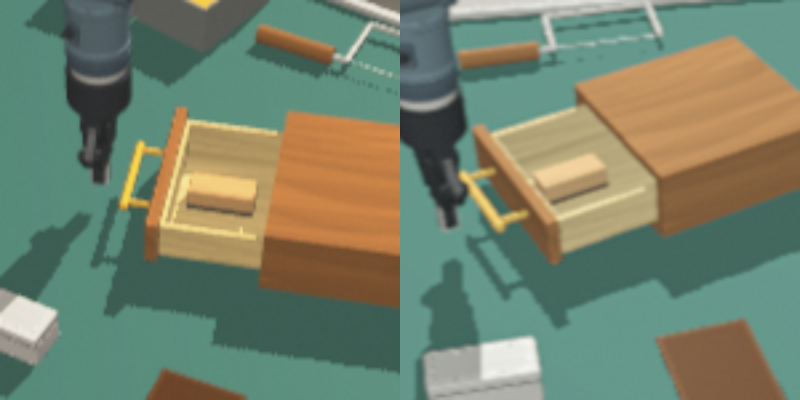

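The block sits flat in the drawer and the closed fingers are in front of the handle bar. Next I push along the chest's +x.

Call:
{"op": "play_rows", "data": {"motion": [[[0,0,0],[0.0092,0.0038,0],255],[[0,0,0],[0.0185,0.0077,0],255],[[0,0,0],[0.0277,0.0115,0],255],[[0,0,0],[0.0397,0.0164,0],255],[[0,0,0],[0.0527,0.0218,0],255],[[0,0,0],[0.0656,0.0272,0],255],[[0,0,0],[0.0795,0.0329,0],255],[[0,0,0],[0.0933,0.0387,0],255],[[0,0,0],[0.1072,0.0444,0],255],[[0,0,0],[0.1201,0.0497,0],255]]}}

```text
time_s: 8.35
position: [0.5214, 0.2675, 0.0315]
orientation: [0.001, -0.193, 0.981, 0.0]
ft_force: [-1.6, -1.5, 0.9]
width: 0.0
```

Call:
{"op": "play_rows", "data": {"motion": [[[0,0,0],[0.0028,0.0011,0],255],[[0,0,0],[0.0055,0.0023,0],255],[[0,0,0],[0.0083,0.0034,0],255],[[0,0,0],[0.0102,0.0042,0],255],[[0,0,0],[0.012,0.005,0],255],[[0,0,0],[0.0129,0.0054,0],255],[[0,0,0],[0.0139,0.0057,0],255],[[0,0,0],[0.0148,0.0061,0],255],[[0,0,0],[0.0148,0.0061,0],255],[[0,0,0],[0.0148,0.0061,0],255]]}}

```text
time_s: 9.35
position: [0.532, 0.272, 0.03]
orientation: [-0.002, -0.193, 0.981, -0.0]
ft_force: [-4.5, -1.9, 4.3]
width: 0.0002
```

Call:
{"op": "play_rows", "data": {"motion": [[[0,0,0],[0.0009,0.0004,0],255],[[0,0,0],[0.0018,0.0008,0],255],[[0,0,0],[0.0028,0.0011,0],255],[[0,0,0],[0.0037,0.0015,0],255],[[0,0,0],[0.0046,0.0019,0],255],[[0,0,0],[0.0046,0.0019,0],255],[[0,0,0],[0.0046,0.0019,0],255],[[0,0,0],[0.0046,0.0019,0],255],[[0,0,0],[0.0046,0.0019,0],255],[[0,0,0],[0.0046,0.0019,0],255]]}}

```text
time_s: 10.35
position: [0.532, 0.272, 0.0293]
orientation: [-0.006, -0.193, 0.981, -0.001]
ft_force: [-14.0, -5.9, 12.3]
width: 0.0
```

The drawer is hard on its stop (15 N, no further travel). Now to the first tin.

Call:
{"op": "play_rows", "data": {"motion": [[[0,0,0],[-0.02,-0.0083,0],255],[[0,0,0],[-0.055,-0.023,0.005],255],[[0,0,-3],[-0.07,-0.04,0.05],100],[[0,0,-7],[-0.08,-0.08,0.08],0],[[0,0,-11],[-0.09,-0.125,0.1],0],[[0,0,-15],[-0.1,-0.17,0.1],0],[[0,0,-17.2],[-0.105,-0.215,0.1],0],[[0,0,-17.2],[-0.106,-0.26,0.1],0],[[0,0,-17.2],[-0.106,-0.303,0.1],0],[[0,0,-17.2],[-0.106,-0.303,0.1],0]]}}

```text
time_s: 11.35
position: [0.4338, -0.0329, 0.1309]
orientation: [0.001, -0.04, 0.999, -0.001]
ft_force: [0.3, 0.6, 0.0]
width: 0.0854
```

```bash
python3 - <<'E'
from h import *
from m import rects
s=arm.observe(); print({k:np.round(s[k],3).tolist() for k in('time_s','position','orientation','ft_force','torque','width')})
a=save('wrist','w4.png'); b=save('scene','s4.png')
for v in(190,205): rects('wrist','w4.png',(0,0,v),(179,60,255),0.044,(100,60,460,330),1000)
cv2.imwrite('pics/w4c.png',np.hstack([cv2.resize(a,(400,300)),cv2.resize(b[60:240,230:470],(400,300))])[:,:,::-1])
E
```

```text
{'time_s': 11.35, 'position': [0.434, -0.033, 0.131], 'orientation': [0.001, -0.04, 0.999, -0.001], 'ft_force': [0.284, 0.568, 0.001], 'torque': [0.066, -0.027, 0.01], 'width': 0.085}
wrist px [288. 215.] ctr 433.6 -22.4 size 108 50 ang 5.3
wrist px [289. 215.] ctr 433.3 -22.3 size 107 50 ang 5.3
```

View pics/w4c.png

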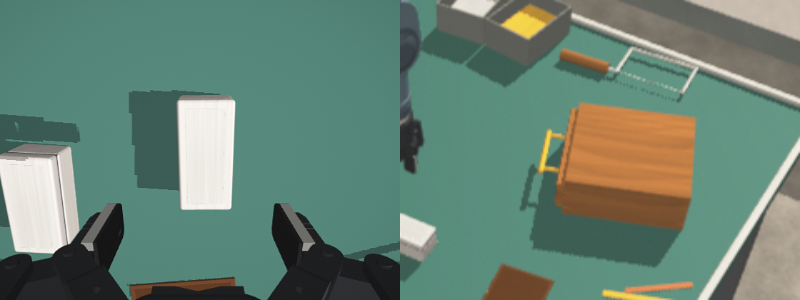

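Drawer shut flush, and the tin is between the jaws. Now grasp, lift, and tip it both ways.

Call:
{"op": "play_rows", "data": {"motion": [[[0,0,0],[0,0.002,-0.03],0],[[0,0,0],[0,0.002,-0.07],0],[[0,0,0],[0,0.002,-0.1],0],[[0,0,0],[0,0.002,-0.117],0],[[0,0,0],[0,0.002,-0.123],0],[[0,0,0],[0,0.002,-0.123],150],[[0,0,0],[0,0.002,-0.123],255],[[0,0,0],[0,0.002,-0.123],255],[[0,0,0],[0,0.002,-0.123],255],[[0,0,0],[0,0.002,-0.123],255]]}}

```text
time_s: 12.45
position: [0.4342, -0.0263, 0.0086]
orientation: [0.002, -0.044, 0.999, 0.0]
ft_force: [-1.1, 0.9, 6.1]
width: 0.0509
```

Call:
{"op": "play_rows", "data": {"motion": [[[0,0,0],[0,0,0.02],255],[[0,0,0],[0,0,0.05],255],[[0,8,0],[0,0,0.08],255],[[0,16,0],[0,0,0.09],255],[[0,22,0],[0,0,0.09],255],[[0,22,0],[0,0,0.09],255],[[0,22,0],[0,0,0.09],255],[[0,15,0],[0,0,0.09],255],[[0,7,0],[0,0,0.09],255],[[0,0,0],[0,0,0.09],255]]}}

```text
time_s: 13.45
position: [0.4314, -0.0262, 0.0979]
orientation: [0.004, -0.044, 0.999, -0.0]
ft_force: [0.2, -0.5, -3.4]
width: 0.0509
```

Call:
{"op": "play_rows", "data": {"motion": [[[0,0,0],[0,0,0],255],[[0,0,0],[0,0,0],255],[[0,0,0],[0,0,0],255],[[0,0,0],[0,0,0],255],[[0,0,0],[0,0,0],255],[[0,0,0],[0,0,0],255],[[0,0,0],[0,0,0],255],[[0,0,0],[0,0,0],255],[[0,0,0],[0,0,0],255],[[0,0,0],[0,0,0],255]]}}

```text
time_s: 14.45
position: [0.4326, -0.0263, 0.0973]
orientation: [-0.0, -0.044, 0.999, 0.0]
ft_force: [0.2, -0.2, -4.1]
width: 0.051
```

```bash
cat > tq.py <<'E'
from h import *
L=[]
for i in range(5):
    s=arm.observe(); L.append(np.r_[s['ft_force'],s['torque'],s['tau'][3:5]]); 
    if i<4: arm.get_image('side')
print('t',s['time_s'],'w',round(s['width'],4),'pos',np.round(s['position'],3),np.round(s['orientation'],3)); print('mean',np.mean(L,0).round(3)); print('std',np.std(L,0).round(3))
E
python3 tq.py
```

```text
t 14.65 w 0.051 pos [ 0.433 -0.026  0.097] [ 0.    -0.044  0.999  0.   ]
mean [ 0.295  0.006 -4.292 -0.012 -0.012 -0.007  0.     0.007]
std [0.34  0.36  0.547 0.026 0.011 0.023 0.001 0.   ]
```

Call:
{"op": "play_rows", "data": {"motion": [[[0,-8,0],[0,0,0],255],[[0,-16,0],[0,0,0],255],[[0,-22,0],[0,0,0],255],[[0,-22,0],[0,0,0],255],[[0,-22,0],[0,0,0],255],[[0,-15,0],[0,0,0],255],[[0,-8,0],[0,0,0],255],[[0,0,0],[0,0,0],255],[[0,0,0],[0,0,0],255],[[0,0,0],[0,0,0],255]]}}

```text
time_s: 15.65
position: [0.4365, -0.0268, 0.0977]
orientation: [0.002, -0.045, 0.999, -0.0]
ft_force: [0.1, 0.1, -4.3]
width: 0.0512
```

```bash
python3 tq.py
```

```text
t 15.85 w 0.0508 pos [ 0.432 -0.026  0.098] [ 0.001 -0.044  0.999 -0.   ]
mean [-3.640e-01 -2.760e-01 -4.415e+00  2.000e-03 -2.600e-02 -2.300e-02
 -1.060e-01  2.000e-03]
std [0.538 0.223 0.393 0.035 0.041 0.036 0.129 0.005]
```

```bash
python3 tq.py
```

```text
t 16.05 w 0.0511 pos [ 0.432 -0.026  0.098] [ 0.001 -0.044  0.999 -0.   ]
mean [ 1.600e-01 -2.320e-01 -4.642e+00  9.000e-03  8.000e-03  3.000e-03
 -7.100e-02  5.000e-03]
std [0.476 0.27  0.371 0.033 0.028 0.02  0.042 0.001]
```

Call:
{"op": "play_rows", "data": {"motion": [[[0,0,0],[0,0,0],255],[[0,0,0],[0,0,0],255],[[0,0,0],[0,0,0],255],[[0,0,0],[0,0,0],255],[[0,0,0],[0,0,0],255],[[0,0,0],[0,0,0],255],[[0,0,0],[0,0,0],255],[[0,0,0],[0,0,0],255],[[0,0,0],[0,0,0],255],[[0,0,0],[0,0,0],255]]}}

```text
time_s: 17.05
position: [0.4327, -0.0264, 0.0973]
orientation: [-0.0, -0.044, 0.999, 0.0]
ft_force: [-0.3, -0.1, -3.1]
width: 0.051
```

```bash
python3 tq.py
```

```text
t 17.25 w 0.051 pos [ 0.433 -0.026  0.097] [ 0.    -0.044  0.999  0.   ]
mean [ 2.700e-01  1.780e-01 -4.386e+00  7.000e-03 -1.900e-02  1.200e-02
  5.000e-03  3.000e-03]
std [0.46  0.529 0.808 0.036 0.017 0.024 0.    0.   ]
```

Torque about the jaw axis is the same after both tips (−0.012, then −0.019 N m), so this tin is silent. I'll put it back and go to the second.

Call:
{"op": "play_rows", "data": {"motion": [[[0,0,0],[0,0,-0.03],255],[[0,0,0],[0,0,-0.06],255],[[0,0,0],[0,0,-0.078],255],[[0,0,0],[0,0,-0.085],255],[[0,0,0],[0,0,-0.089],255],[[0,0,0],[0,0,-0.089],255],[[0,0,0],[0,0,-0.089],100],[[0,0,0],[0,0,-0.089],0],[[0,0,0],[0,0,-0.089],0],[[0,0,0],[0,0,-0.089],0]]}}

```text
time_s: 18.25
position: [0.4336, -0.0266, 0.009]
orientation: [0.001, -0.044, 0.999, -0.0]
ft_force: [-0.7, 0.8, 0.3]
width: 0.0855
```

Call:
{"op": "play_rows", "data": {"motion": [[[0,0,0],[0,0,0.03],0],[[0,0,0],[0,0,0.07],0],[[0,0,0],[0,0,0.11],0],[[0,0,-1],[0.015,-0.04,0.122],0],[[0,0,-2],[0.03,-0.08,0.122],0],[[0,0,-3],[0.045,-0.12,0.122],0],[[0,0,-3.6],[0.06,-0.155,0.122],0],[[0,0,-3.6],[0.067,-0.172,0.122],0],[[0,0,-3.6],[0.067,-0.172,0.122],0],[[0,0,-3.6],[0.067,-0.172,0.122],0]]}}

```text
time_s: 19.25
position: [0.4993, -0.1981, 0.1301]
orientation: [-0.0, -0.013, 1.0, 0.0]
ft_force: [-0.2, 0.9, 0.5]
width: 0.0856
```

```bash
python3 - <<'E'
from h import *
from m import rects
s=arm.observe(); print({k:np.round(s[k],3).tolist() for k in('time_s','position','orientation','width')})
save('side','d5.png'); save('wrist','w5.png'); s=arm.observe(); print(np.round(s['position'],3))
rects('side','d5.png',(0,0,200),(179,60,255),0.044,(180,195,325,350))
rects('wrist','w5.png',(0,0,200),(179,60,255),0.044,(120,60,430,330),1000)
E
```

```text
{'time_s': 19.25, 'position': [0.499, -0.198, 0.13], 'orientation': [-0.0, -0.013, 1.0, 0.0], 'width': 0.086}
[ 0.499 -0.197  0.13 ]
side px [227. 323.] ctr 470.1 -358.6 size 50 42 ang -72.0
side px [257. 313.] ctr 529.6 -339.2 size 50 48 ang -72.4
side px [304. 290.] ctr 639.1 -294.4 size 61 61 ang -77.4
side px [239. 263.] ctr 499.1 -200.2 size 108 51 ang 1.2
side px [206. 217.] ctr 420.9 -32.2 size 86 52 ang 5.2
wrist px [279. 217.] ctr 501.5 -196.7 size 107 50 ang 1.5
```

Call:
{"op": "play_rows", "data": {"motion": [[[0,0,0],[0.001,0,-0.03],0],[[0,0,0],[0.001,0,-0.07],0],[[0,0,0],[0.001,0,-0.1],0],[[0,0,0],[0.001,0,-0.117],0],[[0,0,0],[0.001,0,-0.123],0],[[0,0,0],[0.001,0,-0.123],150],[[0,0,0],[0.001,0,-0.123],255],[[0,0,0],[0.001,0,-0.123],255],[[0,0,0],[0.001,0,-0.123],255],[[0,0,0],[0.001,0,-0.123],255]]}}

```text
time_s: 20.35
position: [0.5021, -0.1987, 0.009]
orientation: [0.001, -0.013, 1.0, -0.0]
ft_force: [-0.1, 1.7, 6.2]
width: 0.0513
```

Call:
{"op": "play_rows", "data": {"motion": [[[0,0,0],[0,0,0.02],255],[[0,0,0],[0,0,0.05],255],[[0,8,0],[0,0,0.08],255],[[0,16,0],[0,0,0.09],255],[[0,22,0],[0,0,0.09],255],[[0,22,0],[0,0,0.09],255],[[0,22,0],[0,0,0.09],255],[[0,15,0],[0,0,0.09],255],[[0,7,0],[0,0,0.09],255],[[0,0,0],[0,0,0.09],255]]}}

```text
time_s: 21.35
position: [0.5002, -0.1986, 0.0989]
orientation: [0.004, -0.013, 1.0, -0.001]
ft_force: [0.5, -1.2, -1.7]
width: 0.0511
```

Call:
{"op": "play_rows", "data": {"motion": [[[0,0,0],[0,0,0],255],[[0,0,0],[0,0,0],255],[[0,0,0],[0,0,0],255],[[0,0,0],[0,0,0],255],[[0,0,0],[0,0,0],255],[[0,0,0],[0,0,0],255],[[0,0,0],[0,0,0],255],[[0,0,0],[0,0,0],255],[[0,0,0],[0,0,0],255],[[0,0,0],[0,0,0],255]]}}

```text
time_s: 22.35
position: [0.5006, -0.1983, 0.0973]
orientation: [-0.0, -0.013, 1.0, 0.0]
ft_force: [-1.2, -0.4, -3.4]
width: 0.0512
```

```bash
python3 tq.py
```

```text
t 22.55 w 0.0511 pos [ 0.501 -0.198  0.097] [-0.    -0.013  1.     0.   ]
mean [-7.50e-02 -2.90e-02 -2.75e+00  1.90e-02  6.00e-03  1.30e-02  3.00e-03
 -1.00e-03]
std [0.657 0.327 0.432 0.015 0.018 0.03  0.001 0.   ]
```

Call:
{"op": "play_rows", "data": {"motion": [[[0,-8,0],[0,0,0],255],[[0,-16,0],[0,0,0],255],[[0,-22,0],[0,0,0],255],[[0,-22,0],[0,0,0],255],[[0,-22,0],[0,0,0],255],[[0,-15,0],[0,0,0],255],[[0,-8,0],[0,0,0],255],[[0,0,0],[0,0,0],255],[[0,0,0],[0,0,0],255],[[0,0,0],[0,0,0],255]]}}

```text
time_s: 23.55
position: [0.5044, -0.1993, 0.0977]
orientation: [0.002, -0.014, 1.0, -0.001]
ft_force: [-0.8, 0.4, -2.4]
width: 0.0516
```

Call:
{"op": "play_rows", "data": {"motion": [[[0,0,0],[0,0,0],255],[[0,0,0],[0,0,0],255],[[0,0,0],[0,0,0],255],[[0,0,0],[0,0,0],255],[[0,0,0],[0,0,0],255],[[0,0,0],[0,0,0],255],[[0,0,0],[0,0,0],255],[[0,0,0],[0,0,0],255],[[0,0,0],[0,0,0],255],[[0,0,0],[0,0,0],255]]}}

```text
time_s: 24.55
position: [0.5007, -0.1984, 0.0973]
orientation: [-0.0, -0.013, 1.0, 0.0]
ft_force: [-0.3, -0.3, -3.0]
width: 0.0514
```

```bash
python3 tq.py
```

```text
t 24.75 w 0.0514 pos [ 0.501 -0.198  0.097] [-0.    -0.013  1.     0.   ]
mean [-3.290e-01  1.960e-01 -2.779e+00  4.000e-03 -2.000e-03  1.700e-02
  4.000e-03 -1.000e-03]
std [0.283 0.356 0.629 0.038 0.036 0.017 0.    0.   ]
```

Silent as well (0.006, then −0.002 N m). Next, the third tin, after checking how close the bottle is.

Call:
{"op": "play_rows", "data": {"motion": [[[0,0,0],[0,0,-0.03],255],[[0,0,0],[0,0,-0.06],255],[[0,0,0],[0,0,-0.078],255],[[0,0,0],[0,0,-0.085],255],[[0,0,0],[0,0,-0.089],255],[[0,0,0],[0,0,-0.089],255],[[0,0,0],[0,0,-0.089],100],[[0,0,0],[0,0,-0.089],0],[[0,0,0],[0,0,-0.089],0],[[0,0,0],[0,0,-0.089],0]]}}

```text
time_s: 25.75
position: [0.5013, -0.1987, 0.0088]
orientation: [0.001, -0.013, 1.0, -0.0]
ft_force: [-0.3, -0.3, -0.2]
width: 0.0852
```

Call:
{"op": "play_rows", "data": {"motion": [[[0,0,0],[0,0,0.03],0],[[0,0,0],[0,0,0.07],0],[[0,0,0],[0,0,0.11],0],[[0,0,4],[0,-0.03,0.15],0],[[0,0,8],[0.001,-0.075,0.15],0],[[0,0,12],[0.002,-0.115,0.15],0],[[0,0,16.5],[0.002,-0.1485,0.15],0],[[0,0,16.5],[0.002,-0.1485,0.15],0],[[0,0,16.5],[0.002,-0.1485,0.15],0],[[0,0,16.5],[0.002,-0.1485,0.15],0]]}}

```text
time_s: 26.75
position: [0.5025, -0.3458, 0.1582]
orientation: [-0.0, -0.156, 0.988, 0.001]
ft_force: [-0.6, -0.0, -0.2]
width: 0.0853
```

```bash
python3 - <<'E'
from h import *
from m import rects
print('bottle',ray(arm.camera_model('scene'),185,303,.1).round(3),ray(arm.camera_model('side'),284,322,.1).round(3))
a=save('wrist','w6.png'); s=arm.observe(); print({k:np.round(s[k],3).tolist() for k in('time_s','position','orientation','width')})
rects('wrist','w6.png',(0,0,200),(179,60,255),0.044,(120,60,430,330),1000)
b=save('scene','s6.png')
rects('scene','s6.png',(0,0,200),(179,60,255),0.044,(150,180,260,310))
cv2.imwrite('pics/w6c.png',np.hstack([cv2.resize(a,(400,300)),cv2.resize(b[150:345,110:370],(400,300))])[:,:,::-1])
E
```

```text
bottle [ 0.584 -0.402  0.1  ] [ 0.583 -0.406  0.1  ]
{'time_s': 26.8, 'position': [0.503, -0.346, 0.158], 'orientation': [-0.0, -0.157, 0.988, 0.0], 'width': 0.085}
wrist px [277. 205.] ctr 504.5 -346.0 size 108 50 ang 18.2
scene px [239. 294.] ctr 653.8 -285.1 size 61 61 ang 13.2
scene px [179. 283.] ctr 504.9 -345.1 size 108 50 ang 18.2
scene px [213. 245.] ctr 501.5 -198.6 size 108 50 ang 1.4
scene px [231. 196.] ctr 434.5 -26.0 size 109 51 ang 5.1
```

View pics/w6c.png

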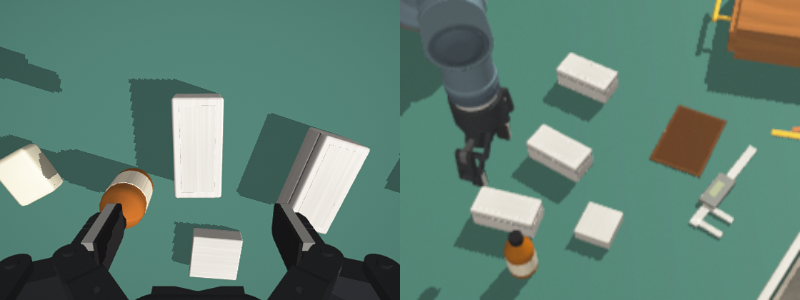

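The pad is empty, tins 1 and 2 stand as they were, and the bottle is at (0.584,-0.404), about 24 mm clear of the open finger. Grasp tin 3 and tip it.

Call:
{"op": "play_rows", "data": {"motion": [[[0,0,0],[0.001,0,-0.045],0],[[0,0,0],[0.001,0,-0.09],0],[[0,0,0],[0.001,0,-0.125],0],[[0,0,0],[0.001,0,-0.145],0],[[0,0,0],[0.001,0,-0.151],0],[[0,0,0],[0.001,0,-0.151],150],[[0,0,0],[0.001,0,-0.151],255],[[0,0,0],[0.001,0,-0.151],255],[[0,0,0],[0.001,0,-0.151],255],[[0,0,0],[0.001,0,-0.151],255]]}}

```text
time_s: 27.85
position: [0.5052, -0.3479, 0.0095]
orientation: [0.001, -0.156, 0.988, -0.001]
ft_force: [1.0, 0.5, 6.7]
width: 0.0513
```

Call:
{"op": "play_rows", "data": {"motion": [[[0,0,0],[0,0,0.03],255],[[0,0,0],[0,0,0.07],255],[[0,0,0],[0,0,0.11],255],[[-2.5,7.6,0],[0,0,0.12],255],[[-5,15.2,0],[0,0,0.12],255],[[-6.8,20.9,0],[0,0,0.12],255],[[-6.8,20.9,0],[0,0,0.12],255],[[-6.8,20.9,0],[0,0,0.12],255],[[-4.6,14,0],[0,0,0.12],255],[[-2.3,7,0],[0,0,0.12],255]]}}

```text
time_s: 28.85
position: [0.5044, -0.3474, 0.1274]
orientation: [-0.06, -0.156, 0.986, -0.011]
ft_force: [-0.5, -0.0, -1.6]
width: 0.051
```

Call:
{"op": "play_rows", "data": {"motion": [[[1.1,-3.5,0],[0,0,0],255],[[2.3,-7,0],[0,0,0],255],[[2.3,-7,0],[0,0,0],255],[[2.3,-7,0],[0,0,0],255],[[2.3,-7,0],[0,0,0],255],[[2.3,-7,0],[0,0,0],255],[[2.3,-7,0],[0,0,0],255],[[2.3,-7,0],[0,0,0],255],[[2.3,-7,0],[0,0,0],255],[[2.3,-7,0],[0,0,0],255]]}}

```text
time_s: 29.85
position: [0.5038, -0.3468, 0.1271]
orientation: [-0.0, -0.156, 0.988, 0.0]
ft_force: [0.2, 0.8, -2.5]
width: 0.0513
```

```bash
python3 tq.py
```

```text
t 30.05 w 0.0513 pos [ 0.504 -0.347  0.127] [-0.    -0.156  0.988  0.   ]
mean [ 1.000e-01  3.280e-01 -2.416e+00 -8.000e-03 -1.000e-03 -9.000e-03
  3.000e-03 -0.000e+00]
std [0.241 0.504 0.493 0.026 0.021 0.021 0.001 0.   ]
```

Call:
{"op": "play_rows", "data": {"motion": [[[2.5,-7.6,0],[0,0,0],255],[[5,-15.2,0],[0,0,0],255],[[6.8,-20.9,0],[0,0,0],255],[[6.8,-20.9,0],[0,0,0],255],[[6.8,-20.9,0],[0,0,0],255],[[4.6,-14,0],[0,0,0],255],[[2.3,-7,0],[0,0,0],255],[[1.1,-3.5,0],[0,0,0],255],[[0,0,0],[0,0,0],255],[[0,0,0],[0,0,0],255]]}}

```text
time_s: 31.05
position: [0.5072, -0.3458, 0.1278]
orientation: [0.0, -0.158, 0.987, -0.001]
ft_force: [0.2, -0.1, -3.2]
width: 0.0511
```

Call:
{"op": "play_rows", "data": {"motion": [[[0,0,0],[0,0,0],255],[[0,0,0],[0,0,0],255],[[0,0,0],[0,0,0],255],[[0,0,0],[0,0,0],255],[[0,0,0],[0,0,0],255],[[0,0,0],[0,0,0],255],[[0,0,0],[0,0,0],255],[[0,0,0],[0,0,0],255],[[0,0,0],[0,0,0],255],[[0,0,0],[0,0,0],255]]}}

```text
time_s: 32.05
position: [0.5037, -0.3469, 0.1273]
orientation: [-0.0, -0.156, 0.988, 0.0]
ft_force: [0.9, -0.6, -2.3]
width: 0.0515
```

```bash
python3 tq.py
```

```text
t 32.25 w 0.0514 pos [ 0.504 -0.347  0.127] [-0.    -0.156  0.988  0.   ]
mean [ 3.890e-01 -5.000e-03 -2.251e+00  1.100e-02  1.000e-03 -3.200e-02
  3.000e-03 -2.000e-03]
std [0.529 0.491 0.338 0.044 0.015 0.014 0.    0.   ]
```

All three read flat after levelling, so the ball may be rolling back during the fast levelling. A better measure is to hold the tip while reading. I'll repeat with this tin.

Call:
{"op": "play_rows", "data": {"motion": [[[-1.5,4.8,0],[0,0,0],255],[[-3.1,9.5,0],[0,0,0],255],[[-3.1,9.5,0],[0,0,0],255],[[-3.1,9.5,0],[0,0,0],255],[[-3.1,9.5,0],[0,0,0],255],[[-3.1,9.5,0],[0,0,0],255],[[-3.1,9.5,0],[0,0,0],255],[[-3.1,9.5,0],[0,0,0],255],[[-3.1,9.5,0],[0,0,0],255],[[-3.1,9.5,0],[0,0,0],255]]}}

```text
time_s: 33.25
position: [0.5036, -0.3469, 0.1274]
orientation: [-0.086, -0.155, 0.984, -0.014]
ft_force: [-0.5, -0.4, -2.9]
width: 0.0513
```

```bash
python3 tq.py
```

```text
t 33.45 w 0.0513 pos [ 0.504 -0.347  0.127] [-0.086 -0.156  0.984 -0.014]
mean [ 0.317 -0.165 -2.269  0.07  -0.208 -0.02   1.06  -0.593]
std [0.623 0.183 0.537 0.023 0.022 0.021 0.001 0.   ]
```

Call:
{"op": "play_rows", "data": {"motion": [[[2.3,-7,0],[0,0,0],255],[[4.6,-14,0],[0,0,0],255],[[6.2,-19,0],[0,0,0],255],[[6.2,-19,0],[0,0,0],255],[[6.2,-19,0],[0,0,0],255],[[6.2,-19,0],[0,0,0],255],[[6.2,-19,0],[0,0,0],255],[[6.2,-19,0],[0,0,0],255],[[6.2,-19,0],[0,0,0],255],[[6.2,-19,0],[0,0,0],255]]}}

```text
time_s: 34.45
position: [0.504, -0.3467, 0.1272]
orientation: [0.086, -0.156, 0.984, 0.014]
ft_force: [0.8, -0.1, -2.4]
width: 0.0516
```

```bash
python3 tq.py
```

```text
t 34.65 w 0.0511 pos [ 0.504 -0.347  0.127] [ 0.086 -0.156  0.984  0.014]
mean [ 0.444  0.209 -2.52  -0.064  0.21  -0.    -0.821  0.648]
std [0.547 0.369 0.369 0.018 0.022 0.03  0.    0.   ]
```

Call:
{"op": "play_rows", "data": {"motion": [[[-0.4,1.3,0],[0,0,0],255],[[-0.8,2.6,0],[0,0,0],255],[[-1.3,3.9,0],[0,0,0],255],[[-1.7,5.2,0],[0,0,0],255],[[-2.1,6.4,0],[0,0,0],255],[[-2.5,7.5,0],[0,0,0],255],[[-2.7,8.3,0],[0,0,0],255],[[-2.9,8.9,0],[0,0,0],255],[[-3.05,9.3,0],[0,0,0],255],[[-3.1,9.5,0],[0,0,0],255]]}}

```text
time_s: 35.65
position: [0.5037, -0.3468, 0.1273]
orientation: [-0.0, -0.156, 0.988, 0.0]
ft_force: [-0.0, -0.2, -2.2]
width: 0.0513
```

```bash
sed -i 's/range(5)/range(8)/; s/i<4/i<7/' tq.py; python3 tq.py
```

```text
t 36.0 w 0.0512 pos [ 0.504 -0.347  0.127] [ 0.    -0.156  0.988  0.   ]
mean [-1.740e-01  1.320e-01 -1.782e+00  1.000e-03  0.000e+00  4.000e-03
  1.100e-02 -3.000e-03]
std [0.298 0.366 0.321 0.026 0.027 0.02  0.022 0.011]
```

Tin 3 also reads zero after a gentle levelling. I'll put it back and retest tin 2 with held tips and gentle levelling.

Call:
{"op": "play_rows", "data": {"motion": [[[0,0,0],[0,0,-0.04],255],[[0,0,0],[0,0,-0.08],255],[[0,0,0],[0,0,-0.107],255],[[0,0,0],[0,0,-0.115],255],[[0,0,0],[0,0,-0.119],255],[[0,0,0],[0,0,-0.119],100],[[0,0,0],[0,0,-0.119],0],[[0,0,0],[0,0,-0.119],0],[[0,0,0],[0,0,-0.09],0],[[0,0,0],[0,0,-0.05],0]]}}

```text
time_s: 37.0
position: [0.5023, -0.3458, 0.0763]
orientation: [-0.001, -0.156, 0.988, 0.002]
ft_force: [-0.0, -0.3, 0.9]
width: 0.0854
```

Call:
{"op": "play_rows", "data": {"motion": [[[0,0,-4],[0,0.01,0.04],0],[[0,0,-8],[-0.001,0.055,0.05],0],[[0,0,-12],[-0.002,0.1,0.05],0],[[0,0,-16.5],[-0.003,0.14,0.04],0],[[0,0,-16.5],[-0.003,0.1485,0.01],0],[[0,0,-16.5],[-0.003,0.1485,-0.03],0],[[0,0,-16.5],[-0.003,0.1485,-0.06],0],[[0,0,-16.5],[-0.003,0.1485,-0.07],0],[[0,0,-16.5],[-0.003,0.1485,-0.07],150],[[0,0,-16.5],[-0.003,0.1485,-0.07],255]]}}

```text
time_s: 38.0
position: [0.5019, -0.1992, 0.0087]
orientation: [0.001, -0.013, 1.0, -0.0]
ft_force: [1.1, -0.8, -0.3]
width: 0.0591
```

Call:
{"op": "play_rows", "data": {"motion": [[[0,0,0],[0,0,0],255],[[0,0,0],[0,0,0],255],[[0,0,0],[0,0,0.03],255],[[0,5,0],[0,0,0.07],255],[[0,10,0],[0,0,0.08],255],[[0,10,0],[0,0,0.08],255],[[0,10,0],[0,0,0.08],255],[[0,10,0],[0,0,0.08],255],[[0,10,0],[0,0,0.08],255],[[0,10,0],[0,0,0.08],255]]}}

```text
time_s: 39.0
position: [0.4995, -0.1981, 0.0868]
orientation: [-0.088, -0.013, 0.996, 0.002]
ft_force: [0.7, 1.0, -2.9]
width: 0.0507
```

```bash
python3 tq.py
```

```text
t 39.35 w 0.0517 pos [ 0.501 -0.198  0.087] [-0.087 -0.013  0.996  0.001]
mean [-2.080e-01  3.390e-01 -2.704e+00 -5.000e-03 -2.460e-01 -1.000e-03
  1.679e+00 -3.290e-01]
std [0.653 0.359 0.301 0.032 0.023 0.028 0.006 0.001]
```

Call:
{"op": "play_rows", "data": {"motion": [[[0,-1.4,0],[0,0,0],255],[[0,-2.8,0],[0,0,0],255],[[0,-4.2,0],[0,0,0],255],[[0,-5.5,0],[0,0,0],255],[[0,-6.8,0],[0,0,0],255],[[0,-8,0],[0,0,0],255],[[0,-8.8,0],[0,0,0],255],[[0,-9.4,0],[0,0,0],255],[[0,-9.8,0],[0,0,0],255],[[0,-10,0],[0,0,0],255]]}}

```text
time_s: 40.35
position: [0.5006, -0.1984, 0.0873]
orientation: [0.0, -0.013, 1.0, 0.0]
ft_force: [0.4, -0.1, -3.4]
width: 0.0511
```

```bash
python3 tq.py
```

```text
t 40.7 w 0.0513 pos [ 0.501 -0.198  0.087] [-0.    -0.013  1.     0.   ]
mean [ 5.130e-01  1.360e-01 -2.712e+00 -8.000e-03  1.000e-03  1.400e-02
 -6.000e-03 -1.000e-03]
std [0.391 0.323 0.431 0.018 0.029 0.027 0.031 0.007]
```

Tin 2 is silent too (+0.001 N m). Back to tin 1.

Call:
{"op": "play_rows", "data": {"motion": [[[0,0,0],[0,0,-0.03],255],[[0,0,0],[0,0,-0.06],255],[[0,0,0],[0,0,-0.074],255],[[0,0,0],[0,0,-0.079],255],[[0,0,0],[0,0,-0.079],255],[[0,0,0],[0,0,-0.079],100],[[0,0,0],[0,0,-0.079],0],[[0,0,0],[0,0,-0.079],0],[[0,0,0],[0,0,-0.05],0],[[0,0,0],[0,0,-0.01],0]]}}

```text
time_s: 41.7
position: [0.499, -0.1975, 0.0761]
orientation: [-0.002, -0.013, 1.0, 0.001]
ft_force: [0.2, -0.5, 0.1]
width: 0.0852
```

Call:
{"op": "play_rows", "data": {"motion": [[[0,0,1],[-0.015,0.035,0.025],0],[[0,0,2],[-0.03,0.08,0.03],0],[[0,0,3],[-0.048,0.125,0.03],0],[[0,0,3.6],[-0.064,0.165,0.025],0],[[0,0,3.6],[-0.068,0.172,-0.01],0],[[0,0,3.6],[-0.068,0.172,-0.05],0],[[0,0,3.6],[-0.068,0.172,-0.065],0],[[0,0,3.6],[-0.068,0.172,-0.07],0],[[0,0,3.6],[-0.068,0.172,-0.07],150],[[0,0,3.6],[-0.068,0.172,-0.07],255]]}}

```text
time_s: 42.7
position: [0.434, -0.0267, 0.0083]
orientation: [0.001, -0.044, 0.999, -0.0]
ft_force: [-0.1, 0.0, -0.1]
width: 0.0592
```

Call:
{"op": "play_rows", "data": {"motion": [[[0,0,0],[0,0,0],255],[[0,0,0],[0,0,0],255],[[0,0,0],[0,0,0.03],255],[[0,5,0],[0,0,0.07],255],[[0,10,0],[0,0,0.08],255],[[0,10,0],[0,0,0.08],255],[[0,10,0],[0,0,0.08],255],[[0,10,0],[0,0,0.08],255],[[0,10,0],[0,0,0.08],255],[[0,10,0],[0,0,0.08],255]]}}

```text
time_s: 43.7
position: [0.4313, -0.0262, 0.0868]
orientation: [-0.088, -0.044, 0.995, 0.004]
ft_force: [0.6, -0.3, -4.1]
width: 0.0515
```

```bash
python3 tq.py
```

```text
t 44.05 w 0.0514 pos [ 0.433 -0.026  0.087] [-0.087 -0.044  0.995  0.004]
mean [ 5.300e-02  1.500e-01 -4.238e+00 -1.500e-02 -2.830e-01 -4.000e-03
  1.912e+00 -1.430e-01]
std [0.549 0.403 0.557 0.022 0.084 0.018 0.008 0.001]
```

Call:
{"op": "play_rows", "data": {"motion": [[[0,-1.4,0],[0,0,0],255],[[0,-2.8,0],[0,0,0],255],[[0,-4.2,0],[0,0,0],255],[[0,-5.5,0],[0,0,0],255],[[0,-6.8,0],[0,0,0],255],[[0,-8,0],[0,0,0],255],[[0,-8.8,0],[0,0,0],255],[[0,-9.4,0],[0,0,0],255],[[0,-9.8,0],[0,0,0],255],[[0,-10,0],[0,0,0],255]]}}

```text
time_s: 45.05
position: [0.4326, -0.0264, 0.0873]
orientation: [0.0, -0.044, 0.999, 0.0]
ft_force: [0.2, -0.4, -4.5]
width: 0.0515
```

```bash
python3 tq.py
```

```text
t 45.4 w 0.0515 pos [ 0.433 -0.026  0.087] [-0.    -0.044  0.999  0.   ]
mean [ 0.321  0.023 -4.149  0.013  0.045  0.008 -0.053  0.011]
std [0.527 0.462 0.7   0.026 0.092 0.02  0.035 0.003]
```

Tin 1 shows +0.045 N m after gentle levelling, and its torque reading swings (std 0.09 against 0.02–0.03 for the others). I'll confirm by tipping it the other way.

Call:
{"op": "play_rows", "data": {"motion": [[[0,-5,0],[0,0,0],255],[[0,-10,0],[0,0,0],255],[[0,-15,0],[0,0,0],255],[[0,-15,0],[0,0,0],255],[[0,-15,0],[0,0,0],255],[[0,-15,0],[0,0,0],255],[[0,-15,0],[0,0,0],255],[[0,-15,0],[0,0,0],255],[[0,-13.5,0],[0,0,0],255],[[0,-12,0],[0,0,0],255]]}}

```text
time_s: 46.4
position: [0.4331, -0.0264, 0.0874]
orientation: [0.104, -0.044, 0.994, -0.005]
ft_force: [-0.4, -0.4, -4.6]
width: 0.051
```

Call:
{"op": "play_rows", "data": {"motion": [[[0,1.6,0],[0,0,0],255],[[0,3.2,0],[0,0,0],255],[[0,4.8,0],[0,0,0],255],[[0,6.4,0],[0,0,0],255],[[0,8,0],[0,0,0],255],[[0,9.4,0],[0,0,0],255],[[0,10.5,0],[0,0,0],255],[[0,11.3,0],[0,0,0],255],[[0,11.8,0],[0,0,0],255],[[0,12,0],[0,0,0],255]]}}

```text
time_s: 47.4
position: [0.4329, -0.0264, 0.0873]
orientation: [-0.0, -0.044, 0.999, 0.0]
ft_force: [-0.3, 0.1, -4.6]
width: 0.0512
```

```bash
sed -i '$aprint("ty",np.round(np.array(L)[:,4],3))' tq.py; python3 tq.py
```

```text
t 47.75 w 0.0512 pos [ 0.432 -0.026  0.087] [ 0.    -0.044  0.999  0.   ]
mean [-0.01   0.081 -4.448 -0.01  -0.057  0.006  0.056 -0.007]
std [0.532 0.316 0.522 0.032 0.092 0.019 0.032 0.003]
ty [ 0.088 -0.092 -0.148 -0.057  0.075 -0.034 -0.188 -0.097]
```

Torque flips from +0.045 to −0.057 N m, a change of 0.10 as expected for the ball. So tin 1 has the ball; on to the pad.

Call:
{"op": "play_rows", "data": {"motion": [[[0,0,0],[0.01,0,0.008],255],[[0,0,0],[0.03,-0.001,0.018],255],[[0,0,0],[0.058,-0.002,0.024],255],[[0,0,0],[0.09,-0.003,0.024],255],[[0,0,0],[0.122,-0.004,0.024],255],[[0,0,0],[0.154,-0.005,0.024],255],[[0,0,0],[0.186,-0.006,0.024],255],[[0,0,0],[0.212,-0.007,0.024],255],[[0,0,0],[0.23,-0.007,0.024],255],[[0,0,0],[0.2375,-0.007,0.024],255]]}}

```text
time_s: 48.75
position: [0.6716, -0.0335, 0.1106]
orientation: [0.0, -0.044, 0.999, 0.0]
ft_force: [-0.3, -0.1, -4.6]
width: 0.0511
```

Call:
{"op": "play_rows", "data": {"motion": [[[0,0,0],[0,0,0],255],[[0,0,0],[0,0,0],255],[[0,0,0],[0,0,0],255],[[0,0,0],[0,0,0],255],[[0,0,0],[0,0,0],255],[[0,0,0],[0,0,0],255],[[0,0,0],[0,0,0],255],[[0,0,0],[0,0,0],255],[[0,0,0],[0,0,0],255],[[0,0,0],[0,0,0],255]]}}

```text
time_s: 49.75
position: [0.6702, -0.0334, 0.1113]
orientation: [-0.0, -0.044, 0.999, 0.0]
ft_force: [-0.4, -0.2, -5.0]
width: 0.0511
```

```bash
python3 tq.py; python3 - <<'E'
from h import *
from m import rects
a=save('scene','s9.png'); b=save('side','d9.png')
rects('scene','s9.png',(0,0,200),(179,60,255),0.044,(150,180,260,310))
cv2.imwrite('pics/f.png',np.hstack([cv2.resize(a[90:350,130:430],(400,347)),cv2.resize(b[60:360,170:470],(400,347))])[:,:,::-1])
E
```

```text
t 50.1 w 0.0512 pos [ 0.67  -0.033  0.111] [ 0.    -0.044  0.999  0.   ]
mean [ 6.900e-02 -1.460e-01 -4.864e+00 -6.000e-03  1.000e-02 -2.000e-03
 -1.600e-02  4.000e-03]
std [0.371 0.092 0.43  0.025 0.016 0.017 0.001 0.   ]
ty [ 0.027  0.044  0.004 -0.008 -0.005  0.01   0.     0.005]
scene px [235. 291.] ctr 643.8 -287.5 size 61 41 ang -79.6
scene px [178. 283.] ctr 504.2 -346.5 size 109 51 ang 18.0
scene px [213. 244.] ctr 500.1 -197.9 size 108 50 ang 1.2
```

View pics/f.png

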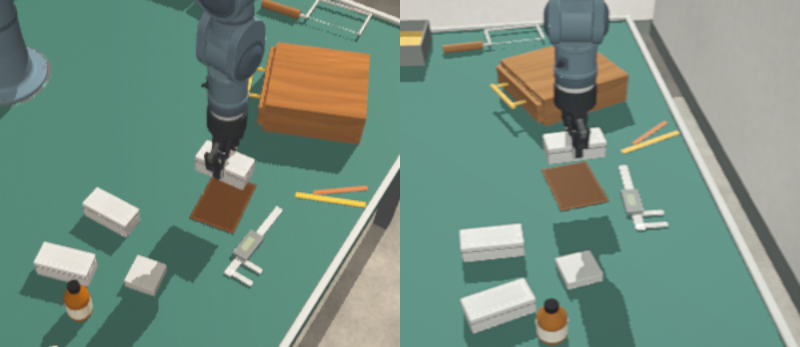

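Final view: the tin is held level over the pad, the drawer is shut, the other two tins are upright, and the bottle, steel block and caliper look unmoved. Signing off.

```bash
python3 -c "
from workcell import arm
print(arm.sign_off())"
```

```text
the job is handed in; nothing more can be done
None
```

The job is handed in at about 50 s of the 72 s. The sanding block is in the shut drawer, and the gripper holds the rattling tin level over the middle of the leather pad. No verdict was reported.

- **Drawer:** I pushed it shut by the handle until it stopped moving at 15 N. Later pictures show the front flush with the chest. I saw the block lying in the drawer just before closing it.
- **Finding the tin:** My first quick shake found nothing in any of the three tins, because the readings after a fast levelling were all near zero. Retested with a held tip and slow levelling, tins 2 and 3 (the middle one and the one by the bottle) still read about 0 N m. Tin 1, the one nearest the robot, flipped from +0.045 to −0.057 N m between its two ends and its reading swung about three times as much.
- **Final pose:** The tool is at (0.670, −0.033, 0.111), so the tin's underside is about 0.10 m above the bench. It is level, the arm is still, and the grip opening is 51 mm. The pad's middle measured (0.6705, −0.033).
- **Other objects:** The two silent tins are upright within about 2 mm of where they started. The bottle, steel block and caliper look unmoved in the final picture. I didn't re-measure the bottle or the caliper, and the arm's shadow spoilt the last reading of the steel block.
- **One check that disagreed:** Once over the pad, tin 1's torque settled back near zero (+0.010 N m). The ball seems to have come to rest near the middle of the tin, not at an end.

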